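# Assemble a casting flask in the lipped tray

### The job

Get the casting flask set ready on the jeweller's bench. Lift the black sprue base with its wax tree over the lip into the middle of the aluminium tray, then, letting go of each part before the next, lower the wider steel flask over the tree into the base, fit the white collar over the top of the flask and set the brass cover on the collar, each part lowered gently, not dropped, until it stands upright and fully home. Do not tip the base over at any time, and leave the narrow spare flask where it stands on the steel block.

Things in the scene. Friction and masses are not known exactly. Their poses are not given: they have to be found in the camera images.
- tray: Square open aluminium tray, fixed on the bench, 160 x 160 mm outside, lip 26 mm high all round, walls 5 mm, floor 5 mm thick, turned up to 0.2 rad about the vertical. It stands on either the left or the right of the bench. Origin: centre of its underside, z up (inner floor at z = 5 mm), x and y along the sides.
- base: Black round sprue base, a straight-sided open cup 62 mm across and 26 mm high, walls 4 mm (mouth 54 mm across), inner floor 6 mm above its underside. A green wax tree, under 24 mm across, stands in its middle, rigidly attached, its top 54 mm above the underside. Loose, upright, about 0.12 kg. Origin: centre of its underside, z up.
- flask: The wider of two bare steel tubes: 46 mm outside, 40 mm inside, 60 mm high, open at both ends, standing upright on the bench. Loose, about 0.2 kg. It stands in the base's cup, round the tree, with 4 mm play all round, its underside on the cup's floor. Origin: centre of its underside, z up.
- collar: White plastic thick-walled ring, 60 mm across and 30 mm high. Its lower 12 mm is a thin skirt, 54 mm inside, which slips over the top of the flask with 4 mm play all round; above that its bore is 38 mm, and this step rests on the flask's rim. Loose, standing right way up, about 0.07 kg. Origin: centre of its underside (the skirt's lower edge), z up.
- cover: Brass cover: a disc 54 mm across and 6 mm thick, with an upright round knob on it 18 mm across and 20 mm high, and below it a plug 30 mm across and 6 mm deep, on which it stands on the bench. Overall 32 mm high. The plug goes into the collar's 38 mm bore until the disc lies on the collar. Loose, about 0.09 kg. Origin: centre of the plug's underside, z up.
- spare: The narrow steel tube, 30 mm outside, 25 mm inside, 42 mm high, standing on the steel block. Loose, to be left alone. Origin: centre of its underside, z up.
- block: Square steel bench block, fixed, 110 x 110 x 24 mm, on the side of the bench where the tray is not. Origin: centre of its underside, z up.
Not all that is in view belongs to the job. Leave any pink or red look-alike of the flask alone.

How it is judged:
By the outcome, as a careful person would: the job done as asked, in the order asked, and still so for the second after the job is handed in, with the robot touching nothing.
It also fails if it takes over 96 s, if anything falls off the work surface, if the arm or the gripper's body presses on something with over 40 N, if the wrist force passes 120 N, or if a joint passes its speed limit or range.

### The arm

A 6-joint arm with a two-finger parallel gripper is mounted at the origin on the work surface. World frame = base frame: x ahead of the robot, y to its left, z up, the work surface at z = 0. Lengths are in m, angles in rad, forces in N, time in s.
With the tool pointing down it reaches from about 0.375 to 0.925 m from the base axis. Payload 5.7 kg.
Tool frame: the origin (TCP) lies midway between the tips of the shut fingers; the grasp point (between the pads) lies 19 mm behind it; z points along the fingers, x is the direction in which the jaws open and shut, and the axes are right-handed (so a half turn about z gives the same grasp; the last joint's range is limited). The gripper opens to 88 mm and grips with 3 to 60 N. Pads are 20 mm wide; open, the fingers measure 115 mm over their backs; the gripper's body (75 mm by 178 mm) begins 61 mm behind the grasp point.
Start: joints at [-1.275, 0.359, 1.51, -0, 1.272, -0.115], TCP at [0.24, -0.55, 0.223] pointing down, gripper open.
Joint ranges: [-2.97, 2.97], [-1.01, 2.36], [0.21, 2.38], [-0.96, 4.11], [0.2, 2.71], [-2.98, 2.98]. Speed limits (rad/s): [2.39, 2.39, 3.14, 3.14, 3.14, 3.14].

### API

Orientations are given as a unit quaternion [x, y, z, w].
In Python, from bench import move_ptp, servo_line, goto_joints, move_gripper, sleep, inverse_kinematics, capture, PlanningError, close_job, spot_in, silhouettes, current_clock, current_joint_pos, current_qvel, current_joint_torque, current_position, current_orientation, current_force, current_torque, current_finger_gap gives the robot as it stands. Calls block until the motion is done:
- move_ptp(position, orientation): joint-space move of the TCP to a pose.
- servo_line(position, orientation=None, rate=0.15, contact_N=None): straight line of the TCP; orientation=None keeps the orientation; rate is the mean speed in m/s. With contact_N (N) it stops when the force on the tool has changed by that much, and returns True; else False.
- goto_joints(angles): joint-space move.
- move_gripper(opening): finger opening in m; the grip force is fixed at half the most; returns when the fingers have stopped.
- sleep(seconds).
- inverse_kinematics(position, orientation): joint angles nearest the present ones, or None.
- capture(name): name is "scene" or "side" or "wrist"; returns a dict with "image" (420x560x3 uint8, blue, green, red), "range_z" (420x560 float32, m along the optical axis (not along the pixel's ray), 0 where there is no reading), "intrinsics" (3x3 intrinsics, pixels), "R" (3x3) and "t" (3): a world point X has camera coordinates R X + t. Camera axes: x right, y down, z forward; pixel columns grow to the right and rows downward; lengths in m; the calibration is good to about 2 mm. The wrist camera is an equidistant fisheye: a pixel r from the principal point sees the ray r / f radians off the axis. A picture is of the moment at which its call begins.
A pose or a line that the arm cannot do raises PlanningError and nothing moves.
- close_job(): hands the job in, once; it reports no verdict.
Trained networks look in the newest picture that a camera, given by its name, has taken for a name from the list of things; names that differ only in an ending like _2 or _b are one class to them, and where a whole thing is asked for, a point or a joint stands for the part that bears it (a point fixed in the world has none). Each returns a list of dicts, best first, with "conf" (0 to 1); they miss things now and then, are a little off and sometimes report something else, mostly with a low value. They report only what shows in the picture. A call takes as long as a camera call. They do not tell look-alikes from the thing itself.
- spot_in(camera, query): "xy" ([column, row] in pixels, amid what is visible of it).
- silhouettes(camera, query): "region" (420x560 bool, what is visible of it) and "xy" ([column, row] in pixels, amid what is visible of it).
Readings, each from a call of its own:
- current_clock(): time.
- current_joint_pos(): joint angles.
- current_qvel(): joint speeds.
- current_joint_torque(): joint torques, N m.
- current_position(): TCP position.
- current_orientation(): TCP orientation.
- current_force(): force on the tool from outside, world axes, zero at the start.
- current_torque(): the same for the moment, N m.
- current_finger_gap(): finger opening in m.
Only numpy, scipy, OpenCV 4.12 (cv2) and the standard library are available. Lean on these libraries where they do the work, as an engineer would, in place of code of your own. Each camera call takes 0.05 s, during which the arm holds its last target. There are 200 camera calls.

## Working session

There is one attempt and no reset: what is moved stays moved. The work goes in short steps, each a Python script; the robot and the scene stay as the last script left them, time stands still between calls to the robot, and variables do not carry over. Pictures are saved under pics/ and viewed, about 12 in all and at most 16, crops included, and the job is handed in when it is done.

```bash
mkdir -p pics; ls; cat > h.py <<'E'
import numpy as np, cv2
from bench import *
def cloud(c):
    z=c["range_z"]; K=c["intrinsics"]; v,u=np.mgrid[:z.shape[0],:z.shape[1]]
    P=np.stack([(u-K[0,2])/K[0,0]*z,(v-K[1,2])/K[1,1]*z,z],-1)
    W=(P-c["t"])@c["R"]; W[z==0]=np.nan
    return W
E
python3 - <<'E'
from h import *
ims=[]
for cam in ["scene","side"]:
    c=capture(cam); im=c["image"].copy(); W=cloud(c)
    np.savez(f"{cam}.npz",**c)
    for q in ["tray","base","flask","collar","cover","spare","block"]:
        for d in silhouettes(cam,q)[:3]:
            if d["conf"]<.2: continue
            m=d["region"]; p=W[m]; p=p[np.isfinite(p[:,0])]
            x,y=map(int,d["xy"]); cv2.putText(im,q[:3]+"%.1f"%d["conf"],(x-15,y),0,.4,(0,0,255),1); 
            if len(p):
                zt=np.percentile(p[:,2],97); top=p[p[:,2]>zt-.006]
                print(cam,q,"%.2f"%d["conf"],(x,y),"med",np.median(p,0).round(3),"ztop %.3f"%zt,"top mid",((top.min(0)+top.max(0))/2).round(3),"ext",np.ptp(top,0).round(3), len(p))
    cv2.imwrite(f"pics/{cam}0.png",im)
print(current_clock(),current_orientation())
E
```

```text
pics
scene tray 0.91 (128, 245) med [ 0.48  -0.269  0.005] ztop 0.025 top mid [ 0.478 -0.264  0.023] ext [0.179 0.176 0.008] 6512
scene base 0.80 (375, 227) med [0.674 0.128 0.015] ztop 0.043 top mid [0.674 0.129 0.044] ext [0.017 0.016 0.013] 867
scene flask 0.78 (236, 231) med [ 0.575 -0.103  0.038] ztop 0.059 top mid [ 0.562 -0.1    0.057] ext [0.046 0.046 0.008] 1040
scene flask 0.74 (322, 205) med [0.586 0.06  0.041] ztop 0.059 top mid [0.601 0.055 0.057] ext [0.096 0.072 0.008] 771
scene flask 0.70 (335, 234) med [0.676 0.027 0.039] ztop 0.059 top mid [0.667 0.033 0.057] ext [0.045 0.045 0.008] 1086
scene collar 0.75 (262, 271) med [ 0.68  -0.104  0.024] ztop 0.030 top mid [ 0.672 -0.101  0.028] ext [0.059 0.059 0.007] 1169
scene cover 0.57 (269, 189) med [0.449 0.032 0.011] ztop 0.028 top mid [0.445 0.036 0.027] ext [0.012 0.017 0.01 ] 299
scene spare 0.65 (345, 161) med [0.476 0.209 0.05 ] ztop 0.065 top mid [0.468 0.215 0.063] ext [0.031 0.029 0.007] 271
scene block 0.70 (346, 174) med [0.498 0.201 0.022] ztop 0.024 top mid [0.478 0.221 0.022] ext [0.117 0.121 0.007] 1420
si
[... 454 characters left out ...]
xt [0.043 0.048 0.008] 684
side flask 0.61 (284, 200) med [ 0.561 -0.005  0.039] ztop 0.061 top mid [ 0.563 -0.014  0.059] ext [0.047 0.046 0.008] 809
side collar 0.83 (259, 161) med [ 0.668 -0.091  0.024] ztop 0.032 top mid [ 0.67  -0.097  0.03 ] ext [0.058 0.06  0.007] 647
side cover 0.60 (324, 250) med [0.44  0.044 0.012] ztop 0.026 top mid [0.44  0.045 0.027] ext [0.017 0.009 0.013] 629
side spare 0.95 (261, 313) med [0.467 0.219 0.05 ] ztop 0.067 top mid [0.468 0.218 0.065] ext [0.029 0.03  0.007] 500
side block 0.66 (255, 329) med [0.468 0.238 0.024] ztop 0.027 top mid [0.474 0.226 0.044] ext [0.122 0.12  0.048] 4189
0.8 [ 8.36462149e-01 -5.48024701e-01 -5.14596871e-06 -3.28952803e-05]
```

View pics/scene0.png

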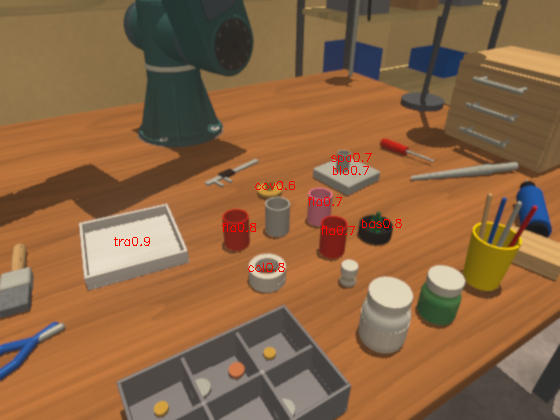

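View pics/side0.png

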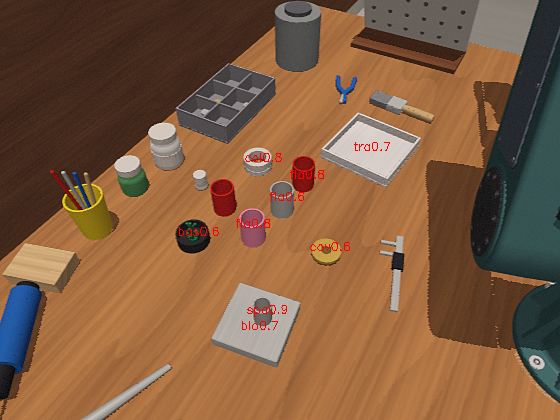

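The scene view shows the steel flask at (277,217) and red or pink look-alikes at (236,229), (333,237) and (319,207). The base is at (375,228), the collar at (267,272), the cover at (269,189) and the tray at (132,243). The side view agrees, with the steel flask at (282,199), which is about (0.563,-0.014) in world coordinates. Next I'll fit circles to the rims in both views, plus two wrist positions.

```bash
cat >> h.py <<'E'
def wcloud(c):
    z=c["range_z"]; K=c["intrinsics"]; v,u=np.mgrid[:z.shape[0],:z.shape[1]]
    a=(u-K[0,2])/K[0,0]; b=(v-K[1,2])/K[1,1]; th=np.hypot(a,b); s=np.tan(th)/np.maximum(th,1e-9)
    P=np.stack([a*s*z,b*s*z,z],-1); W=(P-c["t"])@c["R"]; W[(z==0)|(th>1.3)]=np.nan
    return W
def look(cam):
    c=capture(cam); return c,(wcloud(c) if cam=="wrist" else cloud(c))
def rim(W,xy,z,r,img=None,dz=.004,gap=.012):
    "circle of known outer radius r round the points at height z near xy"
    p=W.reshape(-1,3); xy=np.array(xy,float)
    m=(abs(p[:,2]-z)<dz)&(np.hypot(p[:,0]-xy[0],p[:,1]-xy[1])<r+gap); p=p[m]
    if len(p)<15: return None
    (x,y),R=cv2.minEnclosingCircle(p[:,:2].astype(np.float32)); 
    return np.array([x,y,np.median(p[:,2]),R])
def Q(th): return [np.cos(th/2),np.sin(th/2),0,0]
NOM=dict(base=((.672,.131),.026,.031),flask=((.563,-.014),.060,.023),collar=((.671,-.099),.030,.030),
 cover=((.443,.038),.012,.027),spare=((.468,.216),.066,.015),red1=((.561,-.098),.06,.023))
def tray(W):
    p=W.reshape(-1,3); m=(abs(p[:,2]-.026)<.004)&(np.hypot(p[:,0]-.478,p[:,1]+.262)<.125)
    return cv2.minAreaRect(p[m][:,:2].astype(np.float32))
E
cat > m.py <<'E'
from h import *
def rep(cam):
    c,W=look(cam)
    for k,(xy,z,r) in NOM.items():
        e=rim(W,xy,z,r)
        print(cam,k,None if e is None else e.round(4))
    try: print(cam,"tray",np.round(np.hstack([np.array(x).ravel() for x in tray(W)]),4))
    except Exception as e: print(e)
    return c,W
rep("scene");rep("side")
for i,p in enumerate([(.55,-.08,.38),(.62,.07,.30)]):
    move_ptp(p,Q(-np.pi/2+ (0 if i==0 else .0)))
    c,W=rep("wrist"); cv2.imwrite(f"pics/w{i}.png",c["image"])
    print("tcp",np.round(current_position(),4),"cam",np.round(-c["R"].T@c["t"],4),np.round(c["intrinsics"][0],1))
    for q in ["flask","base","collar","cover"]:
        for d in silhouettes("wrist",q)[:3]:
            P=W[d["region"]];print(q,round(d["conf"],2),np.round(d["xy"]),np.nanmedian(P,0).round(3))
print(current_clock())
E
python3 m.py
```

```text
scene base [0.672  0.1306 0.0248 0.0318]
scene flask [ 0.5637 -0.0156  0.0585  0.0242]
scene collar [ 0.6711 -0.1007  0.029   0.0307]
scene cover [0.4423 0.0375 0.0111 0.0283]
scene spare [0.4666 0.2145 0.0641 0.0159]
scene red1 [ 0.5607 -0.1006  0.0585  0.0239]
scene tray [ 0.4775 -0.2635  0.16    0.1632 83.632 ]
side base [0.6714 0.1329 0.0259 0.0323]
side flask [ 0.5633 -0.0127  0.0593  0.0241]
side collar [ 0.6707 -0.0974  0.03    0.0305]
side cover [0.4405 0.0391 0.0124 0.0285]
side spare [0.4677 0.2182 0.0656 0.0153]
side red1 [ 0.5607 -0.0976  0.0593  0.024 ]
side tray [ 0.4775 -0.2616  0.1663  0.1612 83.582 ]
wrist base [0.671  0.131  0.0245 0.0315]
wrist flask [ 0.5636 -0.0159  0.0587  0.0233]
wrist collar [ 0.6709 -0.1003  0.0288  0.0304]
wrist cover [0.4413 0.0372 0.011  0.0275]
wrist spare [0.4679 0.2159 0.0643 0.0158]
wrist red1 [ 0.5609 -0.0998  0.0588  0.023 ]
wrist tray [ 0.4777 -0.2628  0.1608  0.1611 83.4258]
tcp [ 0.5498 -0.0808  0.3796] cam [ 0.6321 -0.0812  0.5406] [325.2   0.  275.5]
flask 0.81 [292. 165.] [ 0.552 -0.103  0.047]
flask 0.78 [175. 155.] [0.576 0.0
[... 211 characters left out ...]
  0.0247 0.0311]
wrist flask [ 0.5634 -0.0157  0.0588  0.0234]
wrist collar [ 0.671  -0.1001  0.0288  0.0305]
wrist cover [0.4414 0.038  0.0109 0.0275]
wrist spare None
wrist red1 [ 0.5607 -0.0992  0.0587  0.0234]
wrist tray [ 0.4778 -0.2624  0.1615  0.1608 83.3168]
tcp [0.6202 0.0687 0.3011] cam [0.7022 0.069  0.4616] [325.2   0.  275.5]
flask 0.7 [335. 220.] [ 0.561 -0.016  0.037]
flask 0.68 [310. 152.] [0.662 0.029 0.051]
flask 0.65 [272. 218.] [0.569 0.072 0.04 ]
base 0.75 [232. 138.] [0.672 0.13  0.006]
collar 0.67 [292. 286.] [0.446 0.039 0.011]
collar 0.58 [384. 139.] [ 0.672 -0.096  0.028]
collar 0.4 [335. 223.] [ 0.56  -0.016  0.038]
cover 0.58 [294. 285.] [0.445 0.039 0.011]
4.2667
```

All three cameras agree within about 2 mm, and the sizes and heights match the text. Now I'll move the base.

```bash
cat >> h.py <<'E'
def pick(xy,tip,opn,th,lift,zabove=.14):
    move_gripper(opn); move_ptp([*xy,zabove],Q(th))
    hit=servo_line([*xy,tip],rate=.08,contact_N=8)
    move_gripper(0.0); g=current_finger_gap(); z=current_position()[2]
    servo_line([*xy,lift],rate=.1)
    print("pick hit",hit,"gap %.4f ->%.4f"%(g,current_finger_gap()),"tipz %.4f"%z,"F",np.round(current_force(),1),"t %.1f"%current_clock()); return z
def place(xy,ztip,zsafe,th,opn,up,travel=.2,N=3.):
    servo_line([*xy,zsafe],Q(th),rate=travel); servo_line([*xy,ztip+.008],rate=.08); sleep(.2)
    hit=servo_line([*xy,ztip-.004],rate=.015,contact_N=N); p=current_position()
    print("place hit",hit,"tip",np.round(p,4),"expected z %.4f"%ztip,"F",np.round(current_force(),1))
    move_gripper(opn); sleep(.2); servo_line([p[0],p[1],up],rate=.1); print("t %.1f"%current_clock())
E
python3 - <<'E'
from h import *
z=pick((.6714,.131),.005,.080,0,.13)
T=(.4777,-.2626)
place(T,z+.005,.13,0,.074,.20)
c,W=look("wrist"); cv2.imwrite("pics/w3.png",c["image"])
print(rim(W,T,.031,.031),tray(W))
for cam in("scene","side"):
    c,W=look(cam); print(cam,rim(W,T,.031,.031,gap=.02)); cv2.imwrite(f"pics/{cam}3.png",c["image"])
E
```

```text
pick hit False gap 0.0625 ->0.0624 tipz 0.0052 F [-1.1 -0.1 -1.5] t 9.6
place hit True tip [ 0.4777 -0.2626  0.0102] expected z 0.0102 F [0.1 0.1 4.6]
t 17.0
[ 0.47810256 -0.26216444  0.02975357  0.03122203] ((0.4772721529006958, -0.2631620466709137), (0.16086602210998535, 0.1612020581960678), 83.4882583618164)
scene [ 0.47884017 -0.26307175  0.02975488  0.03166226]
side [ 0.47817445 -0.25959507  0.03037804  0.03202485]
```

The base is upright and centred at (0.478,-0.262) with its rim at 30 mm. Next is the flask.

```bash
python3 - <<'E'
from h import *
T=(.478,-.2623)
z=pick((.5635,-.0158),.032,.064,0,.13,.15)
place(T,z+.011,.14,0,.060,.20)
c,W=look("wrist"); cv2.imwrite("pics/w4.png",c["image"][:, :])
print("flask",rim(W,T,.071,.023),"base",rim(W,T,.031,.031))
for cam in("scene","side"):
    c,W=look(cam); print(cam,rim(W,T,.071,.023,gap=.02)); cv2.imwrite(f"pics/{cam}4.png",c["image"])
    for k in("collar","cover"): print(k,rim(W,*NOM[k]))
E
```

```text
pick hit False gap 0.0454 ->0.0453 tipz 0.0322 F [-1.1 -0.3 -2.7] t 21.8
place hit True tip [ 0.478  -0.2623  0.0432] expected z 0.0432 F [-0.1  0.2  5.6]
t 27.6
flask [ 0.47827438 -0.26215434  0.0697061   0.02314928] base [ 0.47820473 -0.26205111  0.02980845  0.03113112]
scene [ 0.4781712  -0.26341408  0.06943038  0.02471473]
collar [ 0.67104423 -0.10108009  0.02905805  0.03060105]
cover [0.44123966 0.03582933 0.0109918  0.02814636]
side [ 0.47942218 -0.25871727  0.07010408  0.02447426]
collar [ 0.66977155 -0.09912591  0.02973022  0.03127553]
cover [0.44138786 0.04012356 0.01233708 0.02808824]
```

View pics/w4.png

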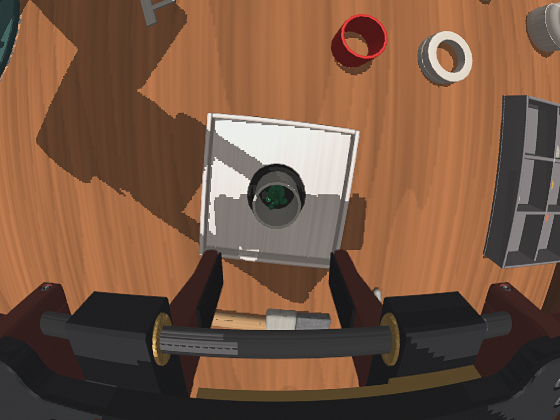

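The wrist view shows the flask at (276,195), standing round the green tree in the black cup, with the tray centred. Collar and cover next.

```bash
python3 - <<'E'
from h import *
T=(.4782,-.2622)
z=pick((.671,-.1002),.008,.076,0,.13,.12)
place(T,z+.059,.16,0,.074,.23)
c,W=look("wrist"); cv2.imwrite("pics/w5.png",c["image"])
print("collar",rim(W,T,.089,.030),"base",rim(W,T,.031,.031))
for cam in("scene","side"):
    c,W=look(cam); print(cam,rim(W,T,.089,.030,gap=.02)); cv2.imwrite(f"pics/{cam}5.png",c["image"])
    if cam=="side": cv2.imwrite("pics/crop5.png",cv2.resize(c["image"][80:220,290:450],None,fx=4,fy=4))
E
```

```text
pick hit False gap 0.0600 ->0.0600 tipz 0.0084 F [-1.1  0.6 -1.8] t 32.6
place hit True tip [ 0.4782 -0.2622  0.0673] expected z 0.0674 F [-0.6 -0.3  4.2]
t 38.4
collar [ 0.47894347 -0.26178703  0.08783272  0.03014885] base [ 0.47795489 -0.2562924   0.02986124  0.03017091]
scene [ 0.47909987 -0.26272431  0.08790309  0.03133955]
side [ 0.47790092 -0.25915906  0.08876649  0.03086683]
```

View pics/crop5.png

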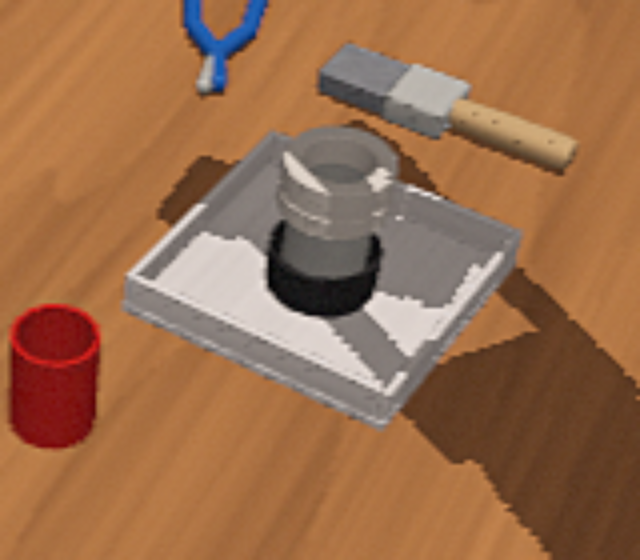

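The collar sits level at (340,180) in the crop, round the flask's top, and its height matches. Now the cover, gripped by its knob.

```bash
python3 - <<'E'
from h import *
T=(.4786,-.262)
z=pick((.4414,.0377),.015,.045,0,.14,.12)
place(T,z+.083,.17,0,.045,.25)
c,W=look("wrist"); cv2.imwrite("pics/w6.png",c["image"])
print("cover",rim(W,T,.095,.027),"gap",current_finger_gap())
move_ptp([.5,.0,.3],Q(0))
for cam in("scene","side"):
    c,W=look(cam); print(cam,rim(W,T,.095,.027,gap=.01),"knob",rim(W,T,.115,.009),"spare",rim(W,*NOM["spare"]))
    y,x=(180,60) if cam=="scene" else (80,290)
    cv2.imwrite(f"pics/{cam}6.png",cv2.resize(c["image"][y:y+130,x:x+160],None,fx=4,fy=4))
print(current_clock())
E
```

```text
pick hit False gap 0.0171 ->0.0172 tipz 0.0151 F [-0.7  0.5 -1.1] t 43.9
place hit True tip [ 0.4786 -0.262   0.0981] expected z 0.0981 F [ 1.  -0.3  4.7]
t 49.8
cover [ 0.47909665 -0.26141065  0.09397701  0.02718892] gap 0.04505053756258057
scene [ 0.47914633 -0.26289269  0.09422895  0.02854809] knob [ 0.48172739 -0.2620483   0.11263017  0.00889947] spare [0.46601695 0.2136136  0.06408396 0.01689649]
side [ 0.48110908 -0.25969073  0.09506405  0.03078916] knob None spare [0.46725747 0.21777356 0.06598261 0.01523438]
50.95
```

View pics/scene6.png

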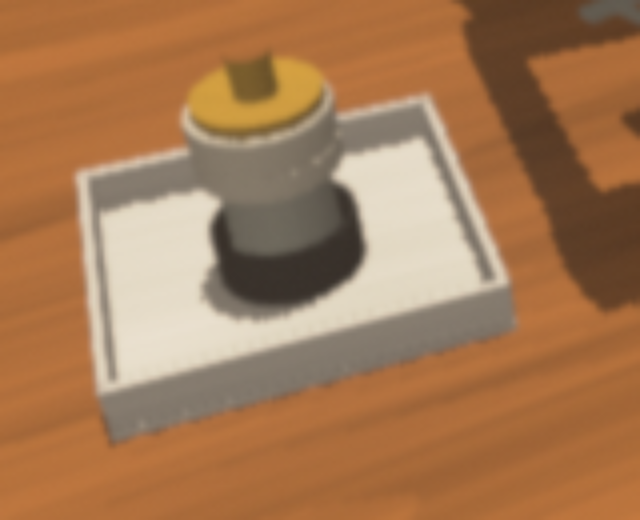

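View pics/side6.png

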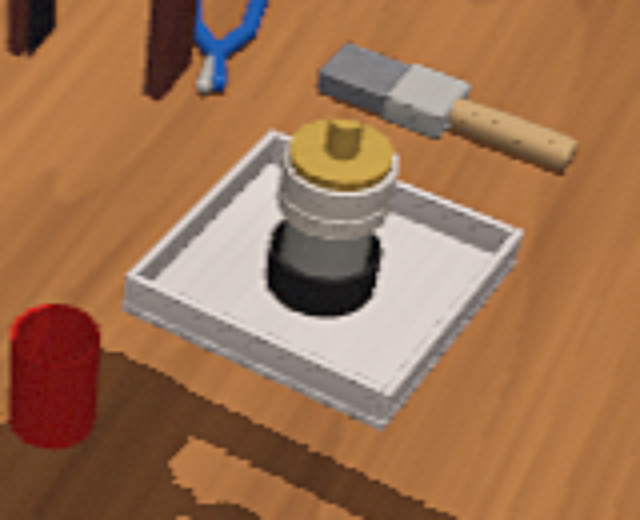

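Both crops show the full stack upright in the middle of the tray, with the brass cover flat on the collar at (258,90) in the scene crop and (340,155) in the side crop. I'm handing it in.

```bash
python3 -c "
from bench import *
print(close_job())"
```

```text
the job is handed in; nothing more can be done
None
```

The casting flask set is assembled in the middle of the tray and handed in after about 51 s of robot time. I placed the base, flask, collar and cover in that order. Each was lowered until light contact (about 4–6 N) and released before I picked up the next.

- **Fit:** every part touched down within 0.1 mm of its expected height. The final pictures show the stack upright, with the cover's disc lying flat on the collar at 94–95 mm, where 95 mm was expected. The base stood within about 1 mm of the tray centre when I measured it after placing.
- **Left alone:** the spare flask was still on its block, within 1 mm of where each camera first saw it. I kept clear of the red and pink tubes.
- **Checks that disagreed:**
  - The side camera read about 3–4 mm higher in y than the scene and wrist cameras. I treated this as calibration error.
  - The base reading after the collar went on was about 6 mm off in y. The collar was hiding most of the base's rim by then, so I discounted it.
  - The cover fit from the side camera came out about 4 mm too large in radius because it picked up some of the collar. That camera also gave no knob reading.

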